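# Set up the balloon station: hang the clip caddy, twist the cap off the inflator

## Task

Get the balloon station ready: first hang the yellow clip caddy by its hand hole on the brass hook and let go of it, then take the red twist cap off the balloon inflator's nozzle. Nobody remembers whether this cap has an ordinary or a reverse thread, so try loosening it one way and, if it stops dead, the other way, until it comes free. Finish while still holding the cap in the gripper, lifted about 10 cm straight up from the nozzle, and leave the other party things on the table where they are.

Things in the scene. Friction and masses are not known exactly. Their poses are not given: they have to be found in the camera images.
- caddy: Yellow rigid carry caddy, 250 g, loose on the table between inflator and hook stand. Open box 80 (x) x 110 (y) x 65 mm high with an upright handle panel across its middle, in its y-z plane at x = 0: 10 mm thick, 100 mm long (y), rising to z = 165 mm. Origin: centre of the underside; z up. The round clips in it are fixed. Either face may go towards the hook
- caddy_hole (a point): Middle of the top edge of the panel's rectangular hand hole, which comes to rest on the hook: 134 mm above the caddy's underside. The hole is 60 mm long (along y, centred) and 46 mm tall (z = 88 to 134 mm in the caddy)
- caddy_top (a point): Middle of the top edge of the handle panel, 165 mm above the caddy's underside. The solid top bar between it and the hole is 31 mm tall and can be pinched from above across its 10 mm thickness (along the caddy's x)
- hook: Fixed hook stand, to the left or the right: wooden base 170 x 120 x 12 mm (x from -130 to 40 mm), upright brass post of radius 8 mm, from its top a level brass arm of radius 5 mm along the stand's own -x axis, roughly towards the robot, ending at x = -106 mm in an upturned tip. The tip's top, 211 mm above the table, is the highest point. Origin: foot of the post on the table
- hook_seat (a point): Where the hole's top edge should rest: on the upper side of the hook's arm, 195 mm above the table, 68 mm from the post, 28 mm from the tip. Its x axis points along the arm to the post (the way the caddy is slid on), z up. To pass over the tip (16 mm above this point) and clear the arm, slide the caddy on with the hole's top edge 17 to 34 mm above this point
- inflator: Fixed balloon inflator, to the left or the right: a teal box 160 (x) x 140 (y) x 120 mm high with white top plate and two buttons on its front; on its top centre a metal collar of radius 35 mm, 26 mm tall, round a thin nozzle 20 mm tall, all hidden under the cap. Origin: centre of the underside, z up
- nozzle_seat (a point): Centre of the collar's upper rim, 146 mm above the table, on which the cap's flange sits; its x axis is the inflator's. Here the cap is locked at first (2 mm of lift) and turns one way only, left or right unknown and different each time: the wrong way it stops dead after about 11 degrees, the right way it turns freely up to about 115 degrees. Turned 65 to 110 degrees the right way (aim at 80) it lifts off
- cap: Red metal twist cap, 220 g, loose but locked in the collar by two lugs. Flange: disc of radius 37 mm, 7 mm thick; on it an upright wing grip; below it a plug 17 mm long inside the collar (25 mm of lift clears it). Origin: centre of the flange's underside; z up, x along the wing, at the start in line with the inflator's x. It does not rise by itself while turning
- cap_wing (a point): Middle of the wing grip's top edge, 36 mm above the flange's underside. The wing is 46 mm long (along x), 12 mm thick (along y, the way to pinch it) and 29 mm tall above the flange; a white dash marks the top at its +x end
- spool: Bystander: pink ribbon spool, 56 mm across, 32 mm high, far side of the middle
- spool2: Bystander: lime ribbon spool, 56 mm across, 32 mm high, near the robot
- cup: Bystander: coral cup, 76 mm across, 95 mm high, far side
- weight: Bystander: pink balloon weight, 56 mm across, 36 mm high, near the robot to its right
- bowl: Bystander: pale pink bowl, 110 mm across, 45 mm high, far side
- mug: Bystander: white mug, 80 mm across, 90 mm high, at the left
- giftbox: Bystander: lime gift box 90 x 90 x 60 mm, at the right
There are look-alikes about, which are no part of the job. What is shaped like the hook but blue is not meant.

How it is judged:
On the way, in this order (a step that is already met when the one before it is completed fails the run):
1. the caddy hangs on the hook by its hand hole, let go, with the cap still on the nozzle (x of caddy_hole in the frame of hook_seat between -0.03 and 0.04 m and y of caddy_hole in the frame of hook_seat between -0.025 and 0.025 m and z of caddy_hole in the frame of hook_seat between -0.01 and 0.01 m and contact force between caddy and hook above 1 N and contact force between the fingers and caddy below 0.1 N and linear speed of caddy below 0.05 m/s and angle between caddy's own z axis and vertical below 0.3 rad and distance between cap and nozzle_seat below 0.008 m), for 0.2 s.
2. the cap has come off the nozzle, in the gripper (distance between cap and nozzle_seat above 0.035 m and contact force between the fingers and cap above 1 N), for 0.1 s.
At the end, for the whole second after the job is handed in: Caddy hangs still by its hand hole, let go (hole's top edge within 10 mm in height, 25 mm sideways, 30 mm before to 40 mm behind the hook seat; tilt under 17 deg); the gripper holds the cap still, 60 to 160 mm above the nozzle rim, within 60 mm of its axis, off the inflator (x of caddy_hole in the frame of hook_seat between -0.03 and 0.04 m and y of caddy_hole in the frame of hook_seat between -0.025 and 0.025 m and z of caddy_hole in the frame of hook_seat between -0.01 and 0.01 m and contact force between caddy and hook above 1 N and contact force between the fingers and caddy below 0.1 N and linear speed of caddy below 0.05 m/s and angle between caddy's own z axis and vertical below 0.3 rad and z of cap in the frame of nozzle_seat between 0.06 and 0.16 m and horizontal distance between cap and nozzle_seat below 0.06 m and contact force between the fingers and cap above 1 N and contact force between cap and inflator below 0.1 N and linear speed of cap below 0.03 m/s); the arm keeps its last pose, push and grip.
It fails at once if a bystander is moved by more than 30 mm (distance of any of spool, spool2, cup, weight, bowl, mug, giftbox from where it was at the start of the episode above 0.03 m).
It also fails if it takes over 61 s, if anything falls off the work surface, if the arm or the gripper's body presses on something with over 40 N, if the wrist force passes 120 N, or if a joint passes its speed limit or range.

## Robot

A 7-joint arm with a two-finger parallel gripper is mounted at the origin on the work surface. World frame = base frame: x ahead of the robot, y to its left, z up, the work surface at z = 0. Lengths are in m, angles in rad, forces in N, time in s.
With the tool pointing down it reaches from about 0.4 to 0.85 m from the base axis. Payload 4.5 kg.
Tool frame: the origin (TCP) lies at the very end of the fingers, on their centre line; the grasp point (between the pads) lies 19 mm behind it; y points along the fingers, x is the direction in which the jaws open and shut, and the axes are right-handed (so a half turn about y gives the same grasp; the last joint's range is limited). The gripper opens to 88 mm and grips with 3 to 60 N. Pads are 18 mm wide; open, the fingers measure 123 mm over their backs; the gripper's body (75 mm by 187 mm) begins 45 mm behind the grasp point.
Start: joints at [1.158, 0.689, -0.195, 1.565, 0.157, 0.902, -0.215], TCP at [0.27, -0.564, 0.239] pointing down, gripper open.
Joint ranges: [-3.01, 3.01], [-0.46, 2.08], [-1.47, 1.51], [0.13, 2.56], [-1, 4.14], [0.04, 2.09], [-2.66, 2.66]. Speed limits (rad/s): [2.57, 2.57, 3.14, 3.14, 3.14, 3.14, 3.14].

## Interface

Orientations are given as a unit quaternion [x, y, z, w].
In Python, from plant import r gives the robot as it stands.
- The arm moves only by the shell command python3 -m inch 'ROWS' [OPENING] [FORCE]. ROWS is JSON, a list of rows, each a list of 6 numbers: the shift along the tool's x, y, z in mm, then the turn, a rotation vector about the tool's x, y, z in rad. In form: [[x, y, z, ax, ay, az], ...]. A call has 1 to 12 rows; each row shifts and turns the commanded pose from where the row before left it, along the tool's axes as they then stand; what a row does not reach is not made up. A row lasts 1/12 s, in which the tool goes at most 41.7 mm and 7.16 degrees, less where a joint would pass 70% of its speed; a pose out of reach is approached as far as the arm can. A call is refused whole if a number of a shift passes 41.7 or a number of a turn 0.125, either way. A call with a gripper value outside its range is refused whole. OPENING is the finger opening in mm, from 0 to 88.1, set as the call begins (- or left out, the last holds). The fingers move at their own pace and stop on an object; FORCE is the grip in N (left out, the last holds). Time passes only in rows, so rows that do not move let the fingers close. It gives the time, the measured TCP pose, the force and the opening at its end, in the units of the state.
- r.get_state(): the state, without advancing time (a new reading comes with each control period).
- r.snapshot(name): name is "scene" or "top"; returns a dict with "img" (384x512x3 uint8, red, green, blue), "range_z" (384x512 float32, m along the optical axis (not along the pixel's ray), 0 where there is no reading), "mtx" (3x3 intrinsics, pixels), "camera_from_world" (4x4, takes a point from world to camera coordinates). Camera axes: x right, y down, z forward; pixel columns grow to the right and rows downward; lengths in m; the calibration is good to about 2 mm. A picture is of the moment at which its call begins.
- r.finish_job(): hands the job in, once; it reports no verdict.
The state is a dict: "clock": time; "q": joint angles; "qd": joint speeds; "joint_torque": joint torques, N m; "tool_pos": TCP position; "eef_rot": TCP orientation; "contact_force": force on the tool from outside, world axes, zero at the start; "moment": the same for the moment, N m; "opening": opening from 0.0 (shut) to 1.0 (fully open).
Only numpy, scipy, OpenCV 4.12 (cv2) and the standard library are available. Lean on these libraries where they do the work, as an engineer would, in place of code of your own. Each camera call takes 0.05 s, during which the arm holds its last target.

## Working session

There is one attempt and no reset: what is moved stays moved. The work goes in short steps, Python scripts to look and compute and a shell command to move; the robot and the scene stay as the last step left them, time stands still between calls to the robot, and variables do not carry over. Pictures are saved under pics/ and viewed, and the job is handed in when it is done.

```bash
ls; mkdir -p pics; python3 - <<'E'
from plant import r
import cv2,numpy as np,pickle
print(r.get_state())
for n in("scene","top"):
    s=r.snapshot(n); pickle.dump(s,open(f"pics/{n}0.pkl","wb")); cv2.imwrite(f"pics/{n}0.png",cv2.resize(s["img"][:,:,::-1],(800,600)))
    print(n,s["mtx"].tolist(),np.round(s["camera_from_world"],3).tolist())
E
```

```text
pics
{'clock': 0.0, 'q': array([ 1.15782798,  0.68998476, -0.19450757,  1.56631876,  0.15731316,
        0.90249206, -0.21507639]), 'qd': array([ 0.0018332 ,  0.00198362,  0.00136938, -0.00096847,  0.00078608,
       -0.00113632, -0.00067272]), 'joint_torque': array([-2.20872180e-04, -5.27551746e+01, -1.26656268e+00, -1.53425735e+01,
       -5.25402557e-02,  6.64131498e-03,  1.62667666e-04]), 'tool_pos': array([ 0.26971609, -0.56312154,  0.23791612]), 'eef_rot': array([-0.59806525,  0.37734568, -0.37621168,  0.59865931]), 'contact_force': array([ 0.4172293 , -0.27385381,  0.32355376]), 'moment': array([ 0.01690015,  0.00133686, -0.08059053]), 'opening': 0.9972353939805707}
scene [[374.5464640552165, 0.0, 260.4796678688909], [0.0, 374.5464640552165, 193.9412411629371], [0.0, 0.0, 1.0]] [[0.648, 0.761, -0.013, -0.334], [0.644, -0.558, -0.524, -0.253], [-0.406, 0.331, -0.852, 1.466], [0.0, 0.0, 0.0, 1.0]]
top [[376.5045758928531, 0.0, 252.103727618641], [0.0, 376.5045758928531, 191.0265003161484], [0.0, 0.0, 1.0]] [[-0.01, -1.0, 0.006, -0.006], [-0.987, 0.009, -0.163, 0.528], [0.162, -0.008, -0.987, 1.408], [0.0, 0.0, 0.0, 1.0]]
```

View pics/scene0.png

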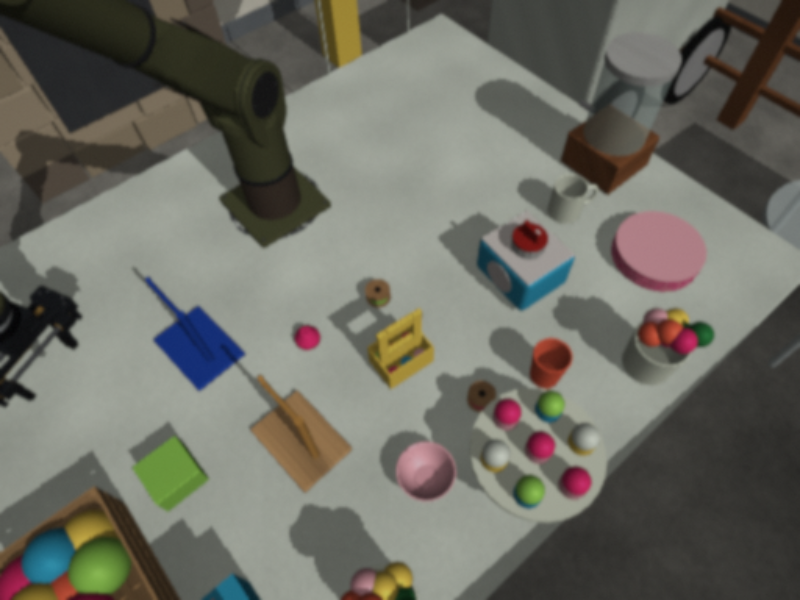

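View pics/top0.png

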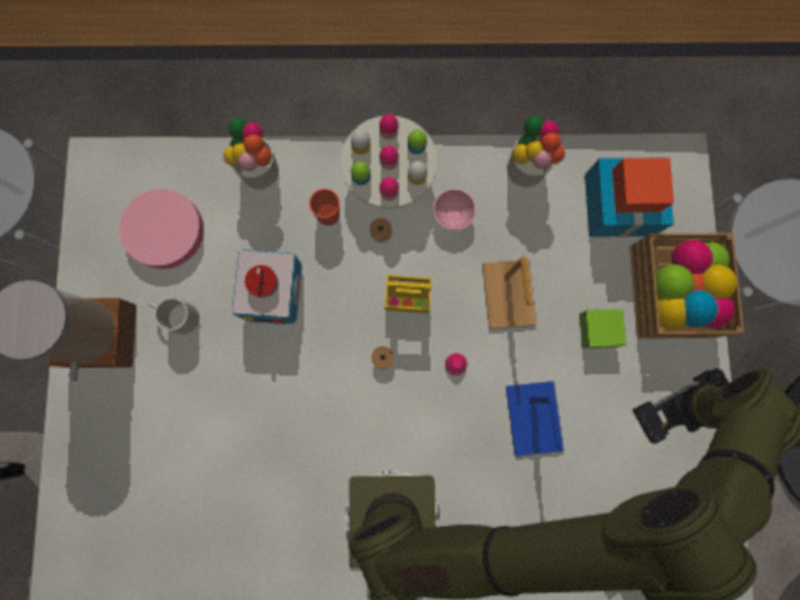

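The pictures show, in 800x600 top-view pixels:
- **Yellow caddy:** (408,293).
- **Brass hook on its wooden base:** (512,290). Its look-alike is the blue hook at (535,418), to be avoided.
- **Inflator:** (267,287), with the red cap at (262,281). Look-alikes for the cap are the coral cup (325,206) and the red/blue gift box (640,190).
- **Bystanders:** brown-topped spools at (381,230) and (382,357), the weight at (456,363), the bowl at (454,210), the mug at (172,316) and the lime box at (603,328).

The yellow balls and balloons could be taken for the caddy by colour, but they are not shaped like it.

```bash
cat >h.py <<'E'
import numpy as np,cv2
def cloud(s):
    d=s["range_z"].astype(float);K=s["mtx"];T=np.linalg.inv(s["camera_from_world"])
    v,u=np.mgrid[:d.shape[0],:d.shape[1]]
    P=np.stack([(u-K[0,2])/K[0,0]*d,(v-K[1,2])/K[1,1]*d,d],-1)
    W=P@T[:3,:3].T+T[:3,3]; W[d==0]=np.nan
    return W
def ray(s,u,v,z):
    K=s["mtx"];T=np.linalg.inv(s["camera_from_world"])
    d=T[:3,:3]@np.array([(u-K[0,2])/K[0,0],(v-K[1,2])/K[1,1],1]);o=T[:3,3]
    return o+d*(z-o[2])/d[2]
def proj(s,p):
    c=s["camera_from_world"]@np.r_[p,1];q=s["mtx"]@c[:3];return q[:2]/q[2]
def box(W,m):
    P=W[m];P=P[~np.isnan(P).any(1)];
    if len(P)<4: return None
    c=P.mean(0);X=P[:,:2]-c[:2];w,V=np.linalg.eigh(X.T@X);a=V[:,1];
    (cx,cy),sz,an=cv2.minAreaRect((P[:,:2]*1000).astype(np.float32))
    return dict(n=len(P),c=c.round(4).tolist(),med=np.median(P,0).round(4).tolist(),zr=np.percentile(P[:,2],[5,95]).round(3).tolist(),axis=round(np.degrees(np.arctan2(a[1],a[0])),1),rect=[round(cx,1),round(cy,1),np.round(sz,1).tolist(),round(an,1)])
E
python3 - <<'E'
import pickle;from h import *
for n in("top","scene"):
    s=pickle.load(open(f"pics/{n}0.pkl","rb"));W=cloud(s);h=cv2.cvtColor(s["img"],cv2.COLOR_RGB2HSV)
    H,S,V=h[...,0].astype(int),h[...,1],h[...,2];x,y,z=W[...,0],W[...,1],W[...,2]
    reg=lambda x0,x1,y0,y1,z0,z1:(x>x0)&(x<x1)&(y>y0)&(y<y1)&(z>z0)&(z<z1)
    R={'caddytop':reg(.4,.75,-.2,.15,.14,.19),'caddybox':reg(.4,.75,-.2,.15,.045,.08)&(H>15)&(H<35)&(S>120),
     'caddyyellow':reg(.4,.75,-.2,.15,.01,.19)&(H>15)&(H<35)&(S>120),
     'hookarm':reg(.4,.8,-.5,-.2,.17,.23),'hookbase':reg(.4,.8,-.5,-.15,.004,.03)&(S>80)&(H<25),
     'inftop':reg(.4,.8,.2,.6,.11,.13),'cap':reg(.4,.8,.2,.6,.14,.165)&((H<8)|(H>170))&(S>120),'wing':reg(.4,.8,.2,.6,.17,.2)}
    for k,m in R.items(): print(n,k,box(W,m))
    K=s["img"]
    im=[]
    for c in([.59,.36,.1],[.58,-.03,.1],[.58,-.3,.1]):
        u,v=proj(s,np.array(c)).astype(int);im.append(cv2.resize(K[max(v-45,0):v+45,max(0,u-45):u+45],(260,260),interpolation=cv2.INTER_CUBIC))
    cv2.imwrite(f"pics/crop_{n}.png",np.hstack(im)[:,:,::-1])
E
```

```text
top caddytop {'n': 111, 'c': [0.5384, -0.0453, 0.1608], 'med': [0.5376, -0.0457, 0.1632], 'zr': [0.144, 0.169], 'axis': np.float64(85.5), 'rect': [539.8, -45.9, [99.6, 11.3], 84.6]}
top caddybox {'n': 172, 'c': [0.5402, -0.0408, 0.0615], 'med': [0.5354, -0.0415, 0.0628], 'zr': [0.048, 0.072], 'axis': np.float64(92.6), 'rect': [540.2, -44.1, [106.3, 82.3], 85.3]}
top caddyyellow {'n': 489, 'c': [0.545, -0.0421, 0.0812], 'med': [0.5372, -0.0423, 0.0652], 'zr': [0.023, 0.166], 'axis': np.float64(-150.8), 'rect': [573.0, -33.9, [325.2, 131.9], 3.9]}
top hookarm {'n': 105, 'c': [0.5429, -0.3025, 0.1946], 'med': [0.5437, -0.3028, 0.1947], 'zr': [0.188, 0.208], 'axis': np.float64(-175.7), 'rect': [540.6, -304.3, [112.6, 15.0], 5.5]}
top hookbase {'n': 1101, 'c': [0.5379, -0.2975, 0.0122], 'med': [0.5353, -0.2947, 0.0122], 'zr': [0.007, 0.017], 'axis': np.float64(-167.9), 'rect': [544.2, -302.3, [168.6, 118.7], 4.0]}
top inftop {'n': 1185, 'c': [0.5502, 0.2907, 0.1194], 'med': [0.5434, 0.2864, 0.1196], 'zr': [0.113, 0.124], 'axis': np.float64(170.8), 'rect': [553.9, 293.4, [138.7, 158.0], 85
[... 1122 characters left out ...]
60, 'c': [0.5531, -0.3034, 0.012], 'med': [0.5553, -0.308, 0.0119], 'zr': [0.008, 0.016], 'axis': np.float64(-173.2), 'rect': [547.4, -300.9, [169.1, 116.0], 3.8]}
scene inftop {'n': 1186, 'c': [0.568, 0.2848, 0.1198], 'med': [0.5821, 0.2745, 0.1202], 'zr': [0.113, 0.124], 'axis': np.float64(-169.2), 'rect': [559.2, 295.2, [138.9, 156.1], 84.8]}
scene cap {'n': 236, 'c': [0.5633, 0.2874, 0.154], 'med': [0.5647, 0.2872, 0.1535], 'zr': [0.15, 0.161], 'axis': np.float64(-151.9), 'rect': [562.1, 293.6, [70.3, 64.3], 59.7]}
scene wing {'n': 72, 'c': [0.56, 0.2956, 0.1794], 'med': [0.5592, 0.2944, 0.1805], 'zr': [0.172, 0.185], 'axis': np.float64(177.9), 'rect': [558.4, 297.6, [13.9, 46.1], 85.7]}
```

```bash
python3 -c "
import cv2,numpy as np
cv2.imwrite('pics/crops.png',np.vstack([cv2.imread('pics/crop_top.png'),cv2.imread('pics/crop_scene.png')]))"
```

```text
(no output)
```

View pics/crops.png

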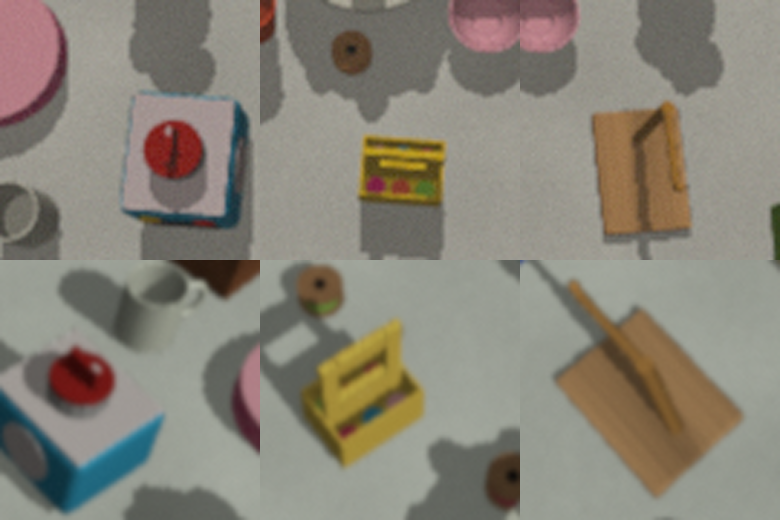

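The crops confirm the choice: yellow caddy, brass hook on its wooden base, and red winged cap with its white dash on the far side. Next I work out headings and move distances, and locate the blue hook as an obstacle.

```bash
cat >>h.py <<'E'
from scipy.spatial.transform import Rotation as Ro
def pose(st):
    R=Ro.from_quat(st["eef_rot"]).as_matrix();return np.array(st["tool_pos"]),R
def to(st,p=None,head=None):
    "shift in tool axes mm to reach p now, and turn to reach heading (deg) with tool down"
    t,R=pose(st); out={}
    if p is not None: out['shift']=(R.T@(np.array(p)-t)*1000).round(1).tolist()
    if head is not None:
        c,s_=np.cos(np.radians(head)),np.sin(np.radians(head))
        G=np.array([[c,0,-s_],[s_,0,c],[0,-1,0]])
        out['rv']=Ro.from_matrix(R.T@G).as_rotvec().round(4).tolist()
    out['head']=round(float(np.degrees(np.arctan2(R[1,0],R[0,0]))),2);out['down']=R[:,1].round(4).tolist();return out
E
python3 - <<'E'
import pickle;from h import *;from plant import r
s=pickle.load(open("pics/top0.pkl","rb"));W=cloud(s);h=cv2.cvtColor(s["img"],cv2.COLOR_RGB2HSV);H,S=h[...,0],h[...,1]
b=(H>105)&(H<130)&(S>150);x,y,z=W[...,0],W[...,1],W[...,2]
m=b&(x>.15)&(x<.5)&(y<-.2)&(y>-.5)
print(box(W,m&(z<.03)),box(W,(x>.1)&(x<.42)&(y<-.2)&(y>-.45)&(z>.1)))
s2=pickle.load(open("pics/scene0.pkl","rb"));W2=cloud(s2);x,y,z=W2[...,0],W2[...,1],W2[...,2]
print('scene',box(W2,(x>.1)&(x<.45)&(y<-.2)&(y>-.45)&(z>.1)))
st=r.get_state();print(to(st,[.542,-.0445,.29],-5), to(st,None,175))
E
```

```text
{'n': 1125, 'c': [0.2336, -0.3446, 0.0123], 'med': [0.2321, -0.343, 0.0122], 'zr': [0.007, 0.017], 'axis': np.float64(-176.5), 'rect': [235.5, -350.6, [163.8, 115.6], 5.0]} {'n': 7052, 'c': [0.1494, -0.3288, 0.7581], 'med': [0.1453, -0.324, 0.7756], 'zr': [0.669, 0.828], 'axis': np.float64(111.8), 'rect': [150.7, -343.5, [172.7, 258.2], 50.4]}
scene {'n': 1811, 'c': [0.1439, -0.2629, 0.5935], 'med': [0.13, -0.2557, 0.6503], 'zr': [0.186, 0.701], 'axis': np.float64(137.4), 'rect': [173.1, -302.5, [89.0, 240.5], 50.9]}
{'shift': [-350.2, -51.5, 469.6], 'rv': [-0.0007, -1.0367, -0.0015], 'head': -64.4, 'down': [-0.0008, 0.0014, -1.0]} {'rv': [0.0018, 2.1049, -0.0008], 'head': -64.4, 'down': [-0.0008, 0.0014, -1.0]}
```

The blue hook reaches only to x≈0.32, so it is clear of my path. I raise and move over the caddy.

```bash
python3 -m inch '[[0,-30,0,0,0,0],[0,-22,0,0,0,0],[-24,0,32,0,0,0],[-24,0,32,0,0,0],[-24,0,32,0,0,0],[-24,0,32,0,0,0],[-24,0,32,0,0,0],[-24,0,32,0,0,0],[-24,0,32,0,0,0],[-24,0,32,0,0,0],[-24,0,32,0,0,0],[-24,0,32,0,0,0]]' 88
python3 -m inch '[[-24,0,32,0,-0.12,0],[-24,0,32,0,-0.12,0],[-24,0,32,0,-0.12,0],[0,0,0,0,-0.12,0],[0,0,0,0,-0.12,0],[0,0,0,0,-0.12,0],[0,0,0,0,-0.12,0],[0,0,0,0,-0.12,0],[0,0,0,0,-0.077,0],[0,0,0,0,0,0],[0,0,0,0,0,0]]'
python3 - <<'E'
from h import *;from plant import r
st=r.get_state();print(st["q"],to(st,[.542,-.0445,.20],-5))
E
```

```text
clock: 1.1
tool_pos: [0.4552, -0.2071, 0.2906]
eef_rot: [0.598, -0.377, 0.377, -0.598]
contact_force: [0.6, -0.2, -0.2]
opening: 1.002
clock: 2.02
tool_pos: [0.4968, -0.0973, 0.2904]
eef_rot: [-0.706, 0.032, -0.031, 0.706]
contact_force: [0.2, -0.4, 0.2]
opening: 0.996
[ 0.43540472  0.4990753  -0.51521068  1.83920447  0.30950735  0.88412427
 -0.31570776] {'shift': [40.3, 90.4, 56.6], 'rv': [-0.0002, -0.0023, -0.0007], 'head': -5.13, 'down': [-0.0007, 0.0003, -1.0]}
```

```bash
python3 -m inch '[[14,0,19,0,0,0],[13,0,19,0,0,0],[13,0,19,0,0,0],[0,30,0,0,0,0],[0,30,0,0,0,0],[0,30,0,0,0,0],[0,20,0,0,0,0],[0,20,0,0,0,0],[0,12,0,0,0,0],[0,8,0,0,0,0],[0,0,0,0,0,0],[0,0,0,0,0,0]]'
python3 - <<'E'
from h import *;from plant import r
st=r.get_state();print(to(st,[.542,-.0445,.139],-5))
ims=[]
for n in("scene","top"):
    s=r.snapshot(n);u,v=proj(s,np.array([.542,-.0445,.12])).astype(int)
    ims.append(cv2.resize(s["img"][v-60:v+60,u-60:u+60,::-1],(400,400),interpolation=cv2.INTER_CUBIC))
cv2.imwrite("pics/g1.png",np.hstack(ims))
E
```

```text
clock: 3.02
tool_pos: [0.542, -0.0438, 0.1408]
eef_rot: [0.706, -0.031, 0.031, -0.706]
contact_force: [0.0, 0.1, 0.4]
opening: 0.996
{'shift': [0.0, 1.8, -0.7], 'rv': [0.0002, -0.0005, 0.0], 'head': -5.03, 'down': [0.0, -0.0002, -1.0]}
```

View pics/g1.png

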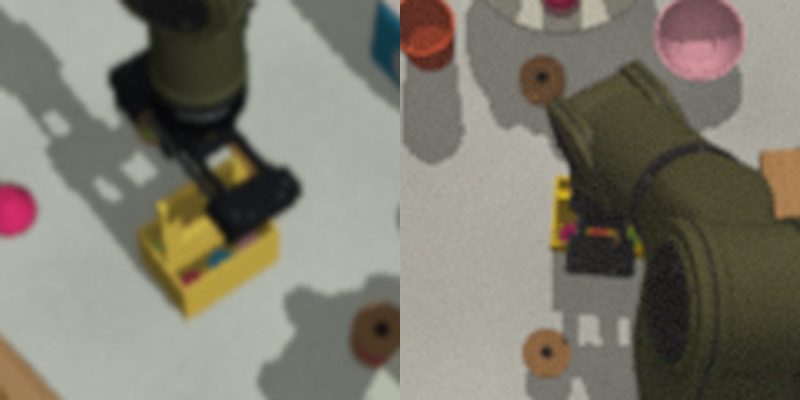

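In the scene crop (about (230,180)) the fingers straddle the bar with the jaws across the panel. I close, then lift a little.

```bash
python3 -m inch '[[0,0,0,0,0,0],[0,0,0,0,0,0],[0,0,0,0,0,0],[0,0,0,0,0,0],[0,0,0,0,0,0],[0,0,0,0,0,0],[0,0,0,0,0,0],[0,0,0,0,0,0]]' 0 35
python3 -m inch '[[0,-15,0,0,0,0],[0,-25,0,0,0,0],[0,-25,0,0,0,0],[0,-23,0,0,0,0],[0,0,0,0,0,0],[0,0,0,0,0,0],[0,0,0,0,0,0]]'
python3 - <<'E'
from h import *;from plant import r
st=r.get_state();print(st["q"],to(st,[.45,-.309,.229],4))
ims=[]
for n in("scene","top"):
    s=r.snapshot(n);W=cloud(s);h=cv2.cvtColor(s["img"],cv2.COLOR_RGB2HSV);H,S=h[...,0],h[...,1]
    x,y,z=W[...,0],W[...,1],W[...,2];Y=(H>15)&(H<35)&(S>120)&(x>.4)&(x<.7)&(y>-.2)&(y<.1)&(z>.05)&(z<.3)
    print(n,box(W,Y&(z<.18)),box(W,Y&(z>.2)), np.nanmax(z[Y]))
    u,v=proj(s,np.array([.542,-.0445,.18])).astype(int)
    ims.append(cv2.resize(s["img"][v-60:v+60,u-60:u+60,::-1],(400,400),interpolation=cv2.INTER_CUBIC))
cv2.imwrite("pics/g2.png",np.hstack(ims))
E
```

```text
clock: 3.78
tool_pos: [0.5419, -0.0439, 0.1407]
eef_rot: [0.706, -0.031, 0.031, -0.706]
contact_force: [0.1, 0.0, -0.2]
opening: 0.419
clock: 4.37
tool_pos: [0.5413, -0.0442, 0.2281]
eef_rot: [0.707, -0.031, 0.03, -0.706]
contact_force: [-0.2, -0.6, 0.3]
opening: 0.005
[ 0.28135733  0.62495667 -0.4689993   1.81638138  0.38111057  0.79182749
 -0.47039657] {'shift': [-67.9, -0.7, -271.8], 'rv': [0.0004, -0.1569, -0.0011], 'head': -4.99, 'down': [-0.0011, -0.0004, -1.0]}
scene {'n': 590, 'c': [0.5505, -0.0538, 0.094], 'med': [0.5465, -0.057, 0.0818], 'zr': [0.052, 0.164], 'axis': np.float64(77.3), 'rect': [544.9, -43.6, [108.3, 77.9], 84.5]} {'n': 7, 'c': [0.6226, -0.0766, 0.296], 'med': [0.624, -0.077, 0.2957], 'zr': [0.295, 0.297], 'axis': np.float64(69.8), 'rect': [623.4, -76.7, [17.9, 6.3], 61.1]} 0.29741950698623343
top {'n': 92, 'c': [0.5403, -0.0091, 0.0944], 'med': [0.5385, -0.0033, 0.0732], 'zr': [0.053, 0.164], 'axis': np.float64(65.1), 'rect': [541.0, -29.8, [77.7, 80.3], 85.1]} None 0.16773265172354956
```

View pics/g2.png

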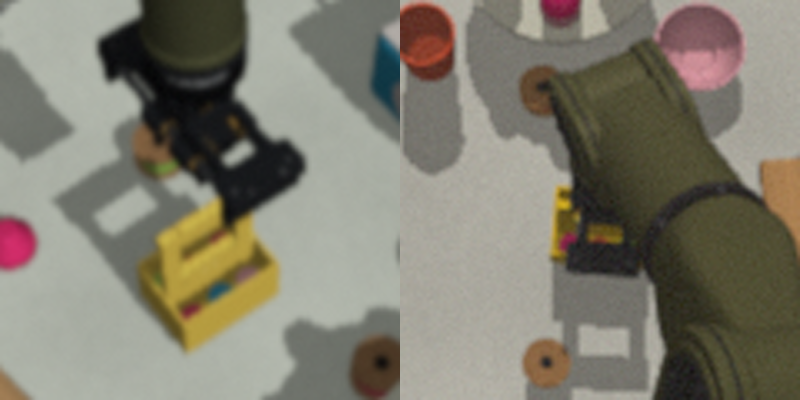

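The scene crop shows the caddy still on the table at its old place. The fingers need about 1.2 s to close and I lifted too early. I reopen, go back down and wait longer.

```bash
python3 -m inch '[[0,0,0,0,0,0],[0,0,0,0,0,0],[0,0,0,0,0,0],[0,0,0,0,0,0],[0,0,0,0,0,0],[0,0,0,0,0,0],[0,0,0,0,0,0],[0,0,0,0,0,0],[0,0,0,0,0,0],[0,0,0,0,0,0]]' 50 35
python3 -m inch '[[0,22,0,0,0,0],[0,22,0,0,0,0],[0,22,0,0,0,0],[0,15,0,0,0,0],[0,8,0,0,0,0],[0,0,0,0,0,0],[0,0,0,0,0,0]]'
python3 - <<'E'
from h import *;from plant import r
st=r.get_state();print(to(st,[.542,-.0445,.139],-5))
E
python3 -m inch '[[0,0,0,0,0,0],[0,0,0,0,0,0],[0,0,0,0,0,0],[0,0,0,0,0,0],[0,0,0,0,0,0],[0,0,0,0,0,0],[0,0,0,0,0,0],[0,0,0,0,0,0],[0,0,0,0,0,0],[0,0,0,0,0,0]]' 0 35
```

```text
clock: 5.3
tool_pos: [0.5419, -0.0439, 0.2288]
eef_rot: [0.706, -0.031, 0.031, -0.706]
contact_force: [0.2, 0.2, -0.3]
opening: 0.567
clock: 5.88
tool_pos: [0.5421, -0.0438, 0.1399]
eef_rot: [-0.706, 0.031, -0.031, 0.706]
contact_force: [0.1, -0.1, 0.2]
opening: 0.568
{'shift': [-0.1, 0.9, -0.7], 'rv': [-0.0, 0.0004, 0.0002], 'head': -4.98, 'down': [0.0002, 0.0, -1.0]}
clock: 6.72
tool_pos: [0.5421, -0.0439, 0.1398]
eef_rot: [0.706, -0.031, 0.031, -0.706]
contact_force: [0.4, -0.4, -0.3]
opening: 0.112
```

Opening 0.112 is about 10 mm, the bar's thickness, so it is gripped. I lift.

```bash
python3 -m inch '[[0,0,0,0,0,0],[0,-8,0,0,0,0],[0,-15,0,0,0,0],[0,-20,0,0,0,0],[0,-20,0,0,0,0],[0,-15,0,0,0,0],[0,-12,0,0,0,0],[0,0,0,0,0,0],[0,0,0,0,0,0]]'
python3 - <<'E'
from h import *;from plant import r
st=r.get_state();print(st["q"],to(st,[.45,-.309,.229],4))
s=r.snapshot("scene")
u,v=proj(s,np.array([.542,-.0445,.18])).astype(int)
cv2.imwrite("pics/g3.png",cv2.resize(s["img"][v-60:v+60,u-60:u+60,::-1],(400,400),interpolation=cv2.INTER_CUBIC))
E
```

```text
clock: 7.47
tool_pos: [0.5417, -0.044, 0.2301]
eef_rot: [0.707, -0.031, 0.031, -0.706]
contact_force: [0.7, -0.2, -2.4]
opening: 0.114
[ 0.28350005  0.62261548 -0.47267174  1.8145037   0.38145863  0.79517397
 -0.47097399] {'shift': [-68.3, 1.1, -272.0], 'rv': [0.0003, -0.1569, 0.0005], 'head': -4.99, 'down': [0.0005, -0.0003, -1.0]}
```

View pics/g3.png

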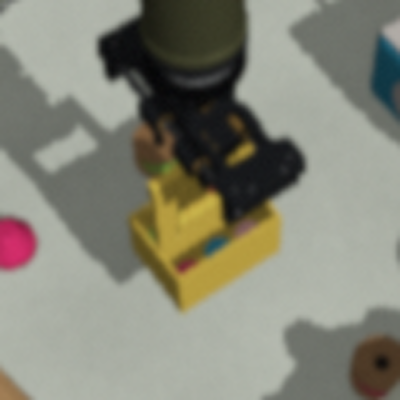

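```bash
python3 -m inch '[[-17,0,0,0,0,0],[-25,0,-15,0,0,0],[-26,0,-26,0,0,0],[0,1,-26,0,0,0],[0,1,-26,0,0,0],[0,1,-26,0,0,0],[0,0,-26,0,0,0],[0,0,-26,0,0,0],[0,0,-26,0,0,0],[0,0,-26,0,0,0],[0,0,-26,0,0,0],[0,0,-23,0,0,0]]'
python3 -m inch '[[0,0,0,0,-0.05,0],[0,0,0,0,-0.06,0],[0,0,0,0,-0.047,0],[0,0,0,0,0,0],[0,0,0,0,0,0],[0,0,0,0,0,0],[0,0,0,0,0,0]]'
cat > look.py <<'E'
from h import *;from plant import r;import sys
st=r.get_state();print(st["clock"],to(st,[.45,-.309,.227],4),st["contact_force"].round(1))
ims=[]
for n in("scene","top"):
    s=r.snapshot(n);W=cloud(s);h=cv2.cvtColor(s["img"],cv2.COLOR_RGB2HSV);H,S=h[...,0],h[...,1]
    x,y,z=W[...,0],W[...,1],W[...,2];Y=(H>21)&(H<35)&(S>120)&(x>.35)&(x<.7)&(y>-.4)&(y<-.2)&(z>.05)&(z<.3)
    print(n,'box',box(W,Y&(z<.18)),'bar',box(W,Y&(z>.2)))
    u,v=proj(s,np.array([.5,-.3,.18])).astype(int)
    ims.append(cv2.resize(s["img"][v-55:v+55,u-55:u+55,::-1],(400,400),interpolation=cv2.INTER_CUBIC))
cv2.imwrite(f"pics/{sys.argv[1]}.png",np.hstack(ims))
E
python3 look.py k1
```

```text
clock: 8.52
tool_pos: [0.4491, -0.3105, 0.2254]
eef_rot: [-0.706, 0.032, -0.03, 0.707]
contact_force: [0.8, 0.8, -2.5]
opening: 0.112
clock: 9.1
tool_pos: [0.4504, -0.3087, 0.2264]
eef_rot: [-0.707, -0.024, 0.025, 0.707]
contact_force: [-0.8, -0.6, -2.0]
opening: 0.111
9.1 {'shift': [-0.4, -0.6, -0.2], 'rv': [-0.0002, -0.0003, -0.0006], 'head': 3.98, 'down': [-0.0006, 0.0002, -1.0]} [-0.8 -0.6 -2. ]
scene box {'n': 693, 'c': [0.472, -0.3149, 0.1289], 'med': [0.4858, -0.3246, 0.1291], 'zr': [0.093, 0.164], 'axis': np.float64(80.0), 'rect': [451.9, -308.0, [80.5, 107.1], 4.5]} bar {'n': 165, 'c': [0.4665, -0.3277, 0.2437], 'med': [0.4571, -0.3402, 0.2385], 'zr': [0.207, 0.296], 'axis': np.float64(60.2), 'rect': [493.1, -306.8, [88.9, 97.1], 1.5]}
top box {'n': 174, 'c': [0.4444, -0.2836, 0.1338], 'med': [0.4417, -0.2808, 0.1419], 'zr': [0.09, 0.171], 'axis': np.float64(56.1), 'rect': [447.3, -308.0, [80.0, 106.4], 4.4]} bar {'n': 52, 'c': [0.4436, -0.274, 0.2413], 'med': [0.4434, -0.2733, 0.2487], 'zr': [0.21, 0.255], 'axis': np.float64(92.5), 'rect': [443.9, -277.2, [9.5, 35.3], 0.1]}
```

View pics/k1.png

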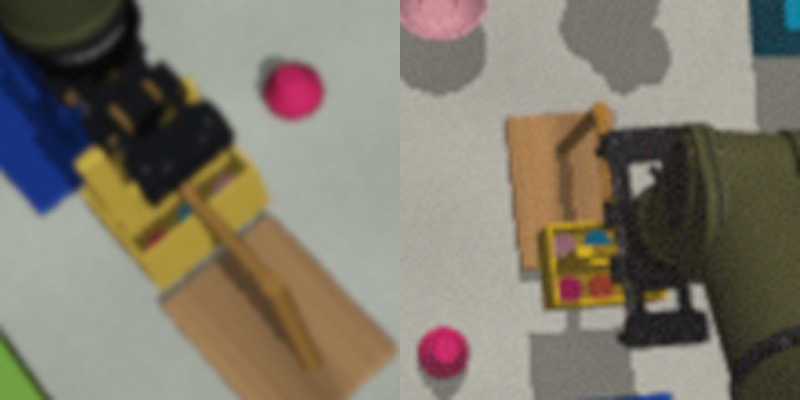

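Caddy box is centred at (0.450,-0.308) at 4.4°, in line with the arm. The scene crop at (185,190) shows the hook tip just beyond the panel. I slide it on.

```bash
python3 -m inch '[[6,0,0,0,0,0],[10,0,0,0,0,0],[10,0,0,0,0,0],[10,0,0,0,0,0],[8,0,0,0,0,0],[0,0,0,0,0,0]]'
python3 -m inch '[[8,0,0,0,0,0],[10,0,0,0,0,0],[10,0,0,0,0,0],[8,0,0,0,0,0],[5,0,0,0,0,0],[0,0,0,0,0,0],[0,0,0,0,0,0],[0,0,0,0,0,0]]'
python3 look.py k2
```

```text
clock: 9.7
tool_pos: [0.4973, -0.3049, 0.2268]
eef_rot: [-0.706, -0.026, 0.024, 0.707]
contact_force: [0.7, -0.1, -1.8]
opening: 0.113
clock: 10.37
tool_pos: [0.5345, -0.3033, 0.2266]
eef_rot: [0.707, 0.024, -0.025, -0.707]
contact_force: [1.0, 0.0, -2.4]
opening: 0.113
10.3667 {'shift': [-84.7, -0.3, 0.2], 'rv': [0.0001, -0.0002, -0.0012], 'head': 3.99, 'down': [-0.0012, -0.0002, -1.0]} [ 1.   0.  -2.4]
scene box {'n': 565, 'c': [0.5556, -0.316, 0.1301], 'med': [0.5704, -0.3263, 0.1312], 'zr': [0.091, 0.168], 'axis': np.float64(70.2), 'rect': [545.6, -302.0, [98.5, 106.7], 4.4]} bar {'n': 139, 'c': [0.542, -0.3223, 0.2349], 'med': [0.541, -0.3367, 0.231], 'zr': [0.207, 0.288], 'axis': np.float64(89.2), 'rect': [555.6, -290.8, [97.9, 83.7], 33.6]}
top box {'n': 235, 'c': [0.528, -0.282, 0.1382], 'med': [0.5252, -0.2799, 0.1429], 'zr': [0.1, 0.174], 'axis': np.float64(65.6), 'rect': [541.0, -302.8, [100.2, 109.0], 4.8]} bar {'n': 52, 'c': [0.5273, -0.2683, 0.2393], 'med': [0.5259, -0.2679, 0.2485], 'zr': [0.204, 0.254], 'axis': np.float64(95.5), 'rect': [528.8, -271.4, [10.7, 35.0], 5.9]}
```

View pics/k2.png

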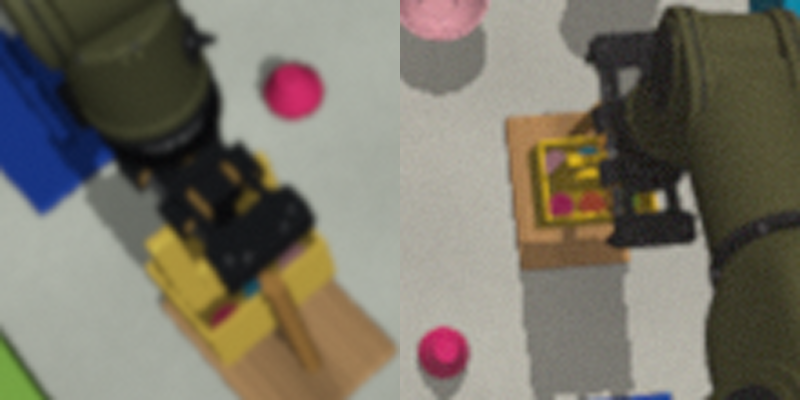

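The arm goes through the hole and the force has not changed. I lower gently.

```bash
python3 -m inch '[[0,6,0,0,0,0],[0,8,0,0,0,0],[0,6,0,0,0,0],[0,2,0,0,0,0],[0,0,0,0,0,0],[0,0,0,0,0,0]]'
python3 -m inch '[[0,1.5,0,0,0,0],[0,1.5,0,0,0,0],[0,0,0,0,0,0],[0,0,0,0,0,0]]'
```

```text
clock: 10.97
tool_pos: [0.5352, -0.3029, 0.2045]
eef_rot: [-0.707, -0.025, 0.025, 0.707]
contact_force: [-0.3, -0.1, -2.5]
opening: 0.111
clock: 11.3
tool_pos: [0.5353, -0.303, 0.2018]
eef_rot: [0.707, 0.025, -0.025, -0.707]
contact_force: [0.2, 0.2, -2.2]
opening: 0.108
```

```bash
python3 -m inch '[[0,1,0,0,0,0],[0,0,0,0,0,0],[0,0,0,0,0,0]]'; python3 -m inch '[[0,1,0,0,0,0],[0,0,0,0,0,0],[0,0,0,0,0,0]]'
```

```text
clock: 11.55
tool_pos: [0.5354, -0.303, 0.2008]
eef_rot: [0.707, 0.025, -0.025, -0.707]
contact_force: [0.0, -0.1, -2.2]
opening: 0.108
clock: 11.8
tool_pos: [0.5354, -0.303, 0.2005]
eef_rot: [0.707, 0.025, -0.025, -0.706]
contact_force: [-1.7, 0.5, 4.6]
opening: 0.113
```

The force flipped to +4.6 N, so the bar rests on the arm at the expected height. I open partway.

```bash
python3 -m inch '[[0,-0.5,0,0,0,0],[0,0,0,0,0,0],[0,0,0,0,0,0],[0,0,0,0,0,0],[0,0,0,0,0,0],[0,0,0,0,0,0],[0,0,0,0,0,0],[0,0,0,0,0,0]]' 32
python3 look.py k3
```

```text
clock: 12.47
tool_pos: [0.5353, -0.303, 0.2002]
eef_rot: [0.707, 0.025, -0.025, -0.707]
contact_force: [0.0, 0.0, 0.2]
opening: 0.365
12.4667 {'shift': [-85.5, -26.8, -0.0], 'rv': [0.0, 0.0002, 0.0], 'head': 4.01, 'down': [0.0, -0.0, -1.0]} [0.  0.  0.2]
scene box {'n': 541, 'c': [0.558, -0.3178, 0.1088], 'med': [0.5714, -0.3293, 0.1083], 'zr': [0.067, 0.161], 'axis': np.float64(68.8), 'rect': [545.5, -301.6, [98.8, 106.9], 4.0]} bar {'n': 85, 'c': [0.552, -0.3299, 0.2337], 'med': [0.5425, -0.3368, 0.2231], 'zr': [0.203, 0.288], 'axis': np.float64(62.3), 'rect': [568.0, -295.1, [90.5, 94.3], 15.0]}
top box {'n': 230, 'c': [0.5269, -0.2813, 0.1128], 'med': [0.5257, -0.2773, 0.1162], 'zr': [0.066, 0.152], 'axis': np.float64(63.6), 'rect': [539.2, -302.0, [95.6, 108.0], 4.8]} bar {'n': 50, 'c': [0.5243, -0.2743, 0.2273], 'med': [0.5271, -0.2728, 0.2251], 'zr': [0.207, 0.281], 'axis': np.float64(50.5), 'rect': [508.9, -284.0, [68.7, 36.6], 27.6]}
```

View pics/k3.png

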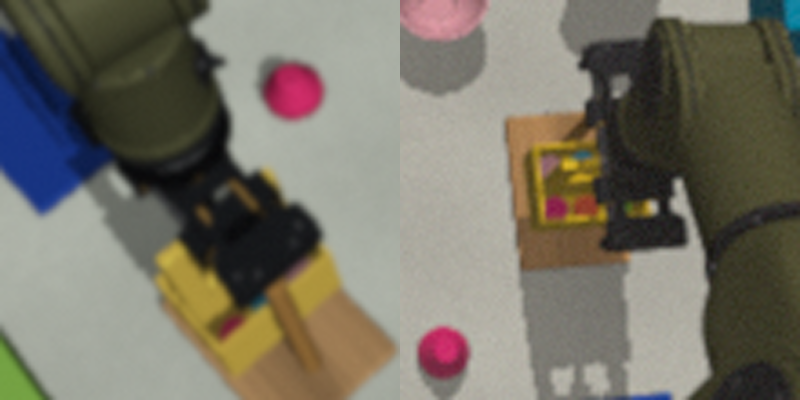

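```bash
python3 -m inch '[[0,-5,0,0,0,0],[0,-10,0,0,0,0],[0,-15,0,0,0,0],[0,-20,0,0,0,0],[0,-25,0,0,0,0],[0,-20,0,0,0,0],[0,-10,0,0,0,0],[0,0,0,0,0,0]]'
python3 -m inch '[[0,0,20,0,0,0],[0,0,36,0,0,0],[0,0,40,0,0,0],[0,0,40,0,0,0],[0,0,40,0,0,0],[0,0,36,0,0,0]]' 88
python3 - <<'E'
from h import *;from plant import r
ims=[]
for n in("scene","top"):
    s=r.snapshot(n);W=cloud(s);h=cv2.cvtColor(s["img"],cv2.COLOR_RGB2HSV);H,S=h[...,0],h[...,1]
    x,y,z=W[...,0],W[...,1],W[...,2];Y=(x>.4)&(x<.66)&(y>-.42)&(y<-.2)
    print(n,'box',box(W,Y&(z>.05)&(z<.15)&(H>21)),'bar',box(W,Y&(z>.2)&(z<.25)),'edge',box(W,Y&(z>.222)&(z<.25)))
    u,v=proj(s,np.array([.5,-.3,.18])).astype(int)
    ims.append(cv2.resize(s["img"][v-55:v+55,u-55:u+55,::-1],(400,400),interpolation=cv2.INTER_CUBIC))
cv2.imwrite(f"pics/k4.png",np.hstack(ims))
st=r.get_state();print(st["q"],to(st,[.5565,.2945,.29],85.3))
E
```

```text
clock: 13.23
tool_pos: [0.5368, -0.3033, 0.3084]
eef_rot: [0.708, 0.027, -0.023, -0.706]
contact_force: [-0.5, 0.4, -0.1]
opening: 0.365
clock: 13.73
tool_pos: [0.5192, -0.0891, 0.3043]
eef_rot: [-0.706, -0.024, 0.026, 0.707]
contact_force: [-0.1, 0.1, -0.0]
opening: 0.791
scene box {'n': 849, 'c': [0.5496, -0.3042, 0.1082], 'med': [0.5426, -0.3109, 0.1079], 'zr': [0.07, 0.147], 'axis': np.float64(85.1), 'rect': [536.0, -300.7, [81.8, 110.3], 3.7]} bar {'n': 319, 'c': [0.5354, -0.3018, 0.2177], 'med': [0.5378, -0.3027, 0.2208], 'zr': [0.202, 0.228], 'axis': np.float64(94.4), 'rect': [514.4, -302.5, [54.5, 100.0], 4.6]} edge {'n': 142, 'c': [0.5357, -0.3021, 0.2253], 'med': [0.5358, -0.3013, 0.2252], 'zr': [0.223, 0.228], 'axis': np.float64(94.6), 'rect': [535.2, -300.7, [11.7, 99.0], 4.6]}
top box {'n': 270, 'c': [0.5355, -0.3229, 0.1091], 'med': [0.529, -0.3267, 0.1126], 'zr': [0.067, 0.147], 'axis': np.float64(50.0), 'rect': [539.0, -307.2, [95.8, 104.9], 5.4]} bar {'n': 131, 'c': [0.5277, -0.3024, 0.2209], 'med': [0.5298, -0.3041, 0.2243], 'zr': [0.204, 0.229], 'axis': np.float64(93.6), 'rect': [511.0, -305.6, [53.6, 98.9], 4.6]} edge {'n': 81, 'c': [0.5317, -0.3025, 0.2262], 'med': [0.5323, -0.301, 0.2262], 'zr': [0.222, 0.23], 'axis': np.float64(94.0), 'rect': [531.8, -304.8, [10.2, 97.2], 4.3]}
[ 0.45084777  0.52407914 -0.59999367  1.75954128  0.34539016  0.96617574
 -0.20384353] {'shift': [67.8, 16.7, 373.8], 'rv': [-0.0038, -1.4068, 0.0026], 'head': 4.69, 'down': [-0.0008, 0.0041, -1.0]}
```

View pics/k4.png

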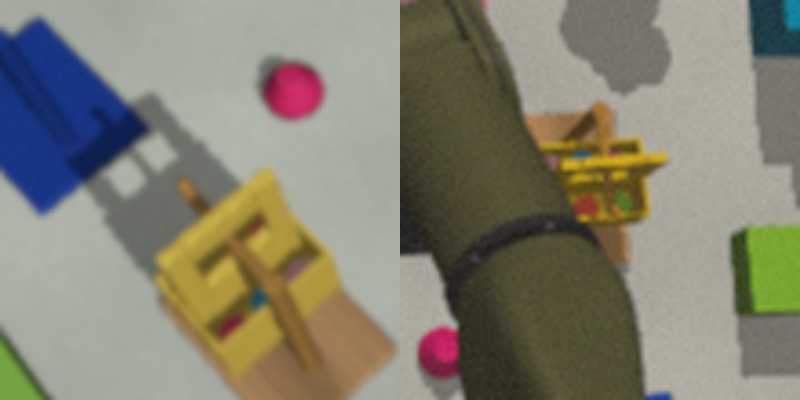

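The caddy hangs level, with its top edge at z≈0.226, so the hole edge is at ≈0.195 and on the arm. Now the cap.

```bash
python3 -m inch '[[6.8,0,37.4,0,0,0],[6.8,0,37.4,0,0,0],[6.8,0,37.4,0,0,0],[6.8,0,37.4,0,0,0],[6.8,0,37.4,0,0,0],[6.8,0,37.4,0,0,0],[6.8,0,37.4,0,0,0],[6.8,0,37.4,0,0,0],[6.8,0,37.4,0,0,0],[6.8,0,37.4,0,0,0]]'
python3 -m inch '[[0,0,0,0,-0.12,0],[0,0,0,0,-0.12,0],[0,0,0,0,-0.12,0],[0,0,0,0,-0.12,0],[0,0,0,0,-0.12,0],[0,0,0,0,-0.12,0],[0,0,0,0,-0.12,0],[0,0,0,0,-0.12,0],[0,0,0,0,-0.12,0],[0,0,0,0,-0.12,0],[0,0,0,0,-0.12,0],[0,0,0,0,-0.09,0]]'
python3 -m inch '[[0,0,0,0,0,0],[0,0,0,0,0,0]]'
python3 - <<'E'
from h import *;from plant import r
st=r.get_state();print(st["q"],to(st,[.5565,.2945,.24],85.3))
E
```

```text
clock: 14.67
tool_pos: [0.5622, 0.2869, 0.3039]
eef_rot: [0.707, 0.024, -0.025, -0.706]
contact_force: [1.1, -0.1, -1.2]
opening: 0.995
clock: 15.67
tool_pos: [0.5624, 0.285, 0.3037]
eef_rot: [0.521, 0.477, -0.479, -0.521]
contact_force: [0.0, 0.3, -0.8]
opening: 0.998
clock: 15.83
tool_pos: [0.5623, 0.2854, 0.3041]
eef_rot: [-0.523, -0.475, 0.477, 0.523]
contact_force: [0.4, 1.2, -0.0]
opening: 1.0
[-0.08618757  0.75970452 -0.91791662  1.44042956  0.61492911  1.24604716
  0.40903617] {'shift': [8.6, 64.1, 6.5], 'rv': [-0.0013, -0.012, -0.0011], 'head': 84.61, 'down': [-0.0014, -0.001, -1.0]}
```

```bash
python3 -m inch '[[9,0,6.5,0,-0.012,0],[0,25,0,0,0,0],[0,30,0,0,0,0],[0,30,0,0,0,0],[0,25,0,0,0,0],[0,18,0,0,0,0],[0,12,0,0,0,0],[0,6,0,0,0,0],[0,0,0,0,0,0],[0,0,0,0,0,0]]' 60
python3 - <<'E'
from h import *;from plant import r
st=r.get_state();print(st["q"],to(st,[.5565,.295,.157],85.3))
ims=[]
for n in("scene","top"):
    s=r.snapshot(n);u,v=proj(s,np.array([.5565,.295,.16])).astype(int)
    ims.append(cv2.resize(s["img"][max(v-40,0):v+40,u-40:u+40,::-1],(400,400),interpolation=cv2.INTER_CUBIC))
cv2.imwrite("pics/c1.png",np.hstack(ims))
E
```

```text
clock: 16.67
tool_pos: [0.5567, 0.2966, 0.16]
eef_rot: [-0.519, -0.48, 0.479, 0.519]
contact_force: [0.9, -0.1, 0.1]
opening: 0.679
[-0.13878191  0.91038739 -0.82729571  1.60192999  0.77315866  0.98319081
  0.26985687] {'shift': [-1.6, 3.0, 0.0], 'rv': [0.0008, 0.0031, 0.001], 'head': 85.48, 'down': [0.0009, 0.0009, -1.0]}
```

View pics/c1.png

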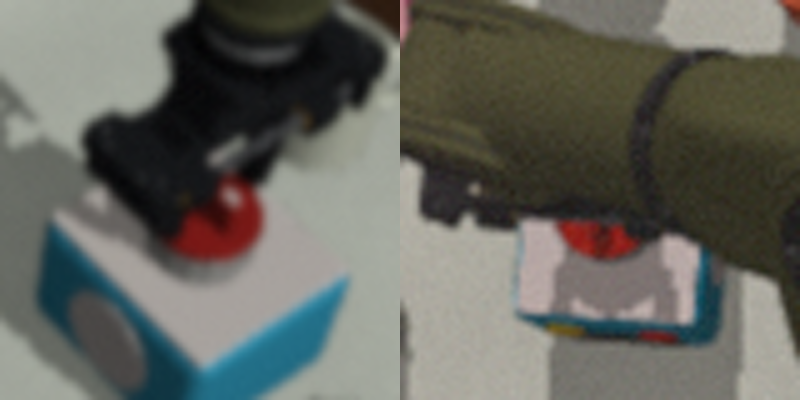

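The scene crop at (215,205) shows the fingers on either side of the red wing. I close.

```bash
python3 -m inch '[[-1.5,1,0,0,0,0],[0,0,0,0,0,0],[0,0,0,0,0,0],[0,0,0,0,0,0],[0,0,0,0,0,0],[0,0,0,0,0,0],[0,0,0,0,0,0],[0,0,0,0,0,0],[0,0,0,0,0,0],[0,0,0,0,0,0],[0,0,0,0,0,0],[0,0,0,0,0,0]]' 0 45
python3 -c "
from plant import r;s=r.get_state();print(s['moment'].round(2),s['contact_force'].round(1),s['q'].round(2))"
```

```text
clock: 17.77
tool_pos: [0.5564, 0.2956, 0.1585]
eef_rot: [-0.519, -0.481, 0.479, 0.52]
contact_force: [0.2, 4.0, -0.7]
opening: 0.132
[ 1.19 -0.28  0.08] [ 0.2  4.  -0.7] [-0.14  0.91 -0.83  1.61  0.77  0.98  0.27]
```

Gripped at 11.6 mm. I try the ordinary direction first: counter-clockwise, which is a negative turn about tool y.

```bash
python3 -m inch '[[0.7,0,0,0,0,0],[0,0,0,0,-0.03,0],[0,0,0,0,-0.05,0],[0,0,0,0,-0.05,0],[0,0,0,0,-0.03,0],[0,0,0,0,0,0]]'
S='from plant import r;from h import *;s=r.get_state();print("M",s["moment"].round(2),s["contact_force"].round(1),s["q"].round(2),to(s,[.5565,.2955,.158],85.3))'
python3 -c "$S"
python3 -m inch '[[0,0,0,0,-0.03,0],[0,0,0,0,-0.03,0],[0,0,0,0,-0.03,0],[0,0,0,0,0,0]]'
python3 -c "$S"
```

```text
clock: 18.27
tool_pos: [0.557, 0.2955, 0.1585]
eef_rot: [0.479, 0.521, -0.519, -0.479]
contact_force: [1.8, 4.6, 0.1]
opening: 0.135
M [ 1.07 -0.6   0.08] [1.8 4.6 0.1] [-0.12  0.92 -0.86  1.6   0.8   1.    0.41] {'shift': [0.0, 0.5, 0.5], 'rv': [0.0012, 0.1638, 0.0012], 'head': 94.68, 'down': [0.0012, 0.0012, -1.0]}
clock: 18.6
tool_pos: [0.557, 0.2953, 0.1584]
eef_rot: [0.456, 0.541, -0.54, -0.456]
contact_force: [1.7, 4.1, -0.0]
opening: 0.134
M [ 1.04 -0.53 -0.29] [ 1.7  4.1 -0. ] [-0.11  0.93 -0.88  1.6   0.82  1.01  0.48] {'shift': [0.3, 0.4, 0.4], 'rv': [0.0008, 0.2518, 0.0007], 'head': 99.73, 'down': [0.0008, 0.0008, -1.0]}
```

```bash
S='from plant import r;from h import *;s=r.get_state();print("M",s["moment"].round(2),s["contact_force"].round(1),s["q"].round(2),to(s,[.5565,.2955,.158],85.3))'
python3 -m inch '[[0,0,0,0,-0.03,0],[0,0,0,0,-0.03,0],[0,0,0,0,-0.02,0],[0,0,0,0,0,0]]'
python3 -c "$S"
```

```text
clock: 18.93
tool_pos: [0.5571, 0.295, 0.1584]
eef_rot: [0.434, 0.558, -0.558, -0.434]
contact_force: [1.8, 3.1, 0.6]
opening: 0.134
M [ 0.93 -0.71 -0.89] [1.8 3.1 0.6] [-0.11  0.94 -0.9   1.6   0.83  1.02  0.55] {'shift': [0.6, 0.4, 0.5], 'rv': [0.0009, 0.3305, 0.0004], 'head': 104.24, 'down': [0.0008, 0.0004, -1.0]}
```

The moment about z climbs steadily (0.08, -0.29, -0.89 Nm) past 11°, a dead stop. So it is a reverse thread and I turn clockwise.

```bash
S='from plant import r;from h import *;s=r.get_state();print("M",s["moment"].round(2),s["contact_force"].round(1),s["q"].round(2),to(s,[.5565,.2955,.158],85.3))'
python3 -m inch '[[0,0,0,0,0.06,0],[0,0,0,0,0.08,0],[0,0,0,0,0.08,0],[0,0,0,0,0.08,0],[0,0,0,0,0.03,0],[0,0,0,0,0,0]]'
python3 -c "$S"
python3 -m inch '[[0,0,0,0,0.06,0],[0,0,0,0,0.07,0],[0,0,0,0,0.07,0],[0,0,0,0,0.07,0],[0,0,0,0,0.07,0],[0,0,0,0,0.06,0],[0,0,0,0,0,0]]'
python3 -c "$S"
```

```text
clock: 19.43
tool_pos: [0.5558, 0.2958, 0.1584]
eef_rot: [-0.519, -0.48, 0.48, 0.519]
contact_force: [0.2, 5.2, 0.1]
opening: 0.133
M [ 1.1  -0.22 -0.08] [0.2 5.2 0.1] [-0.14  0.91 -0.83  1.61  0.78  0.98  0.27] {'shift': [-0.2, 0.4, -0.7], 'rv': [-0.0002, 0.0036, 0.0004], 'head': 85.51, 'down': [-0.0002, 0.0004, -1.0]}
clock: 20.02
tool_pos: [0.5559, 0.2963, 0.1584]
eef_rot: [-0.604, -0.367, 0.367, 0.605]
contact_force: [0.5, 5.3, 0.2]
opening: 0.132
M [ 1.25 -0.28 -0.06] [0.5 5.3 0.2] [-0.18  0.88 -0.73  1.61  0.7   0.93 -0.07] {'shift': [-0.4, 0.4, -0.9], 'rv': [-0.0005, -0.3971, 0.0014], 'head': 62.55, 'down': [-0.0001, 0.0015, -1.0]}
```

It turns freely this way (23° past the start with no moment). I continue to about 82°.

```bash
S='from plant import r;from h import *;s=r.get_state();print("M",s["moment"].round(2),s["contact_force"].round(1),s["q"].round(2),to(s,[.5565,.2955,.158],85.3))'
python3 -m inch '[[0,0,0,0,0.07,0],[0,0,0,0,0.09,0],[0,0,0,0,0.09,0],[0,0,0,0,0.09,0],[0,0,0,0,0.09,0],[0,0,0,0,0.09,0],[0,0,0,0,0.05,0],[0,0,0,0,0,0]]'
python3 -c "$S"
python3 -m inch '[[0,0,0,0,0.06,0],[0,0,0,0,0.08,0],[0,0,0,0,0.08,0],[0,0,0,0,0.08,0],[0,0,0,0,0.08,0],[0,0,0,0,0.07,0],[0,0,0,0,0.03,0],[0,0,0,0,0,0]]'
python3 -c "$S"
python3 -m inch '[[0,-2,0,0,0,0],[0,-2,0,0,0,0],[0,-2,0,0,0,0],[0,0,0,0,0,0]]'
python3 -c "$S"
```

```text
clock: 20.68
tool_pos: [0.5565, 0.2961, 0.1584]
eef_rot: [-0.683, -0.183, 0.182, 0.684]
contact_force: [2.4, 5.4, -1.3]
opening: 0.13
M [ 1.19 -0.65 -0.06] [ 2.4  5.4 -1.3] [-0.25  0.85 -0.59  1.61  0.58  0.86 -0.54] {'shift': [-0.3, 0.4, -0.5], 'rv': [-0.0, -0.9672, 0.0017], 'head': 29.88, 'down': [0.0009, 0.0014, -1.0]}
clock: 21.35
tool_pos: [0.5565, 0.2965, 0.1585]
eef_rot: [-0.706, -0.015, 0.015, 0.708]
contact_force: [2.9, 6.2, -0.7]
opening: 0.128
M [ 1.24 -0.61 -0.01] [ 2.9  6.2 -0.7] [-0.31  0.82 -0.46  1.61  0.46  0.81 -0.93] {'shift': [-0.0, 0.5, -1.0], 'rv': [-0.001, -1.4462, 0.0022], 'head': 2.44, 'down': [0.0008, 0.002, -1.0]}
clock: 21.68
tool_pos: [0.5564, 0.2962, 0.1636]
eef_rot: [-0.706, -0.015, 0.015, 0.708]
contact_force: [2.9, 6.4, -5.7]
opening: 0.13
M [ 1.44 -0.78 -0.01] [ 2.9  6.4 -5.7] [-0.31  0.82 -0.46  1.61  0.46  0.82 -0.92] {'shift': [0.1, 5.6, -0.7], 'rv': [-0.0017, -1.4451, 0.0014], 'head': 2.5, 'down': [-0.0002, 0.002, -1.0]}
```

```bash
S='from plant import r;from h import *;s=r.get_state();print("M",s["moment"].round(2),s["contact_force"].round(1),to(s,[.5565,.2955,.158],85.3))'
python3 -m inch '[[0.5,0,1,0,0,0],[0,-2,0,0,0,0],[0,-2,0,0,0,0],[0,-2,0,0,0,0],[0,0,0,0,0,0]]'
python3 -c "$S"
```

```text
clock: 22.1
tool_pos: [0.5561, 0.2962, 0.1696]
eef_rot: [0.707, 0.015, -0.016, -0.707]
contact_force: [1.0, 4.1, -5.0]
opening: 0.135
M [ 1.19 -0.35  0.04] [ 1.   4.1 -5. ] {'shift': [0.4, 11.6, -0.7], 'rv': [-0.0011, -1.4455, -0.0016], 'head': 2.48, 'down': [-0.0017, -0.0003, -1.0]}
```

Coming up without binding. I continue to about 10 cm.

```bash
S='from plant import r;from h import *;s=r.get_state();print("M",s["moment"].round(2),s["contact_force"].round(1),to(s,[.5565,.2955,.2585],3))'
python3 -m inch '[[0,-3,1,0,0,0],[0,-4,0,0,0,0],[0,-4,0,0,0,0],[0,-4,0,0,0,0],[0,-4,0,0,0,0],[0,0,0,0,0,0]]'
python3 -c "$S"
python3 -m inch '[[0,-6,0,0,0,0],[0,-10,0,0,0,0],[0,-12,0,0,0,0],[0,-14,0,0,0,0],[0,-12,0,0,0,0],[0,-10,0,0,0,0],[0,-5,0,0,0,0],[0,0,0,0,0,0],[0,0,0,0,0,0],[0,0,0,0,0,0]]'
python3 -c "$S"
```

```text
clock: 22.6
tool_pos: [0.5573, 0.2966, 0.1903]
eef_rot: [0.707, 0.015, -0.014, -0.707]
contact_force: [-0.3, -0.1, -2.3]
opening: 0.133
M [-0.03 -0.09  0.06] [-0.3 -0.1 -2.3] {'shift': [-0.8, -68.2, -1.1], 'rv': [0.0005, -0.011, 0.0013], 'head': 2.37, 'down': [0.0013, -0.0004, -1.0]}
clock: 23.43
tool_pos: [0.5565, 0.2967, 0.2576]
eef_rot: [0.707, 0.015, -0.015, -0.707]
contact_force: [-0.1, 0.0, -2.4]
opening: 0.13
M [ 0.01 -0.04 -0.04] [-0.1  0.  -2.4] {'shift': [-0.0, -0.9, -1.2], 'rv': [0.0009, -0.0103, -0.0011], 'head': 2.41, 'down': [-0.001, -0.001, -1.0]}
```

```bash
python3 - <<'E'
from h import *;from plant import r
ims=[]
for n in("scene","top"):
    s=r.snapshot(n);W=cloud(s);h=cv2.cvtColor(s["img"],cv2.COLOR_RGB2HSV);H,S=h[...,0],h[...,1]
    x,y,z=W[...,0],W[...,1],W[...,2]
    print(n,'cap',box(W,((H<8)|(H>170))&(S>120)&(x>.45)&(x<.66)&(y>.2)&(y<.4)&(z>.14)),'caddy edge',box(W,(x>.4)&(x<.66)&(y>-.42)&(y<-.2)&(z>.222)&(z<.25)))
    ims.append(cv2.resize(s["img"][:,:,::-1],(400,300)))
    u,v=proj(s,np.array([.5565,.295,.2])).astype(int)
    ims.append(cv2.resize(s["img"][max(v-60,0):v+60,u-60:u+60,::-1],(300,300),interpolation=cv2.INTER_CUBIC))
cv2.imwrite("pics/f1.png",np.vstack([np.hstack(ims[:2]),np.hstack(ims[2:])]))
st=r.get_state();print(st["clock"],st["tool_pos"],np.abs(st["qd"]).max(),st["opening"])
E
```

```text
scene cap {'n': 297, 'c': [0.5652, 0.2872, 0.2586], 'med': [0.5663, 0.2871, 0.2536], 'zr': [0.25, 0.282], 'axis': np.float64(-139.1), 'rect': [564.3, 291.7, [69.4, 57.9], 41.5]} caddy edge {'n': 150, 'c': [0.5358, -0.3015, 0.2252], 'med': [0.536, -0.302, 0.2252], 'zr': [0.223, 0.228], 'axis': np.float64(94.0), 'rect': [535.4, -300.7, [10.9, 99.0], 4.5]}
top cap None caddy edge {'n': 84, 'c': [0.532, -0.3036, 0.2255], 'med': [0.5329, -0.3041, 0.2252], 'zr': [0.223, 0.229], 'axis': np.float64(93.5), 'rect': [531.9, -303.3, [11.1, 99.2], 4.3]}
23.5333 [0.55646064 0.29673478 0.25736088] 0.0028857560751707227 0.12983269853127558
```

View pics/f1.png

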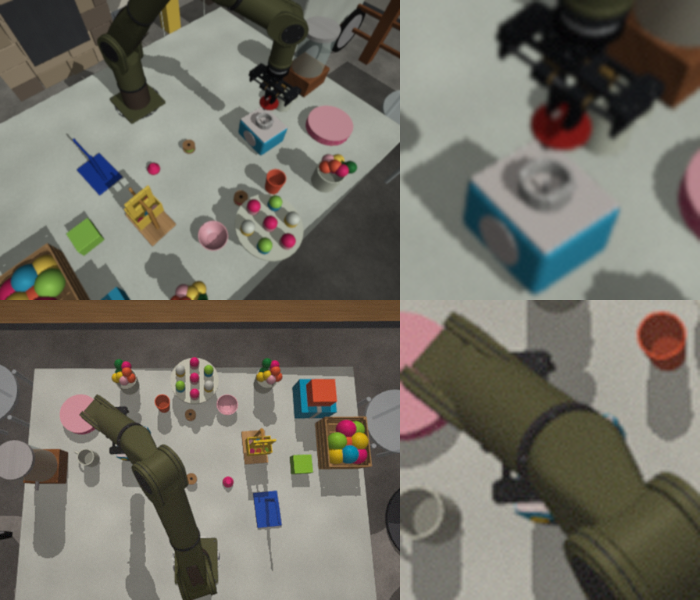

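The red cap is in the gripper at (560,130), above the bare collar at (545,185). Its flange top is at z≈0.253, so it is about 100 mm above the rim. The caddy still hangs on the hook, and the bystanders stand in their places. I hand in.

```bash
python3 -c "
from plant import r;print(r.finish_job())"
```

```text
the job is handed in; nothing more can be done
None
```

I hung the yellow caddy on the brass hook and let go of it, then took the red cap off the nozzle. I handed in at about 23.5 s with the cap still in the gripper.

- **Caddy:** The first grasp closed on nothing because I lifted before the slow fingers had shut; the caddy did not shift, and the second grasp held. It now hangs level, with its top edge at z ≈ 0.226 m, so the hole edge is at about 0.195 m. It sits about 11 mm behind the hook seat.
- **Cap:** Counter-clockwise it stopped dead after about 11°, with the moment about z rising to 0.9 Nm. Clockwise it turned freely, so it is a reverse thread; I turned it about 83° and it lifted off.
- **Last checks:** The cap is held about 100 mm above the rim and within a few mm of the nozzle axis. The gripper opening is 11.5 mm, and the wrist carries 2.4 N, which fits the cap's weight. The arm was still, and the bystanders looked unmoved in the picture; I did not measure them.
- **Disagreements:** The two cameras differed by about 4 mm in x throughout, so I used the average. The top view could not see the cap at the end because the arm hid it, so its height comes from the scene view and the tool position.

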